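# Kit four timer-repair parts into their matching holders

### The job

Set out the parts for the timer repair, each in the holder made for it: the larger carton flat in the large tray, the small box flat in the small tray, the capacitor upright in the round cup, and the cam turned to match the flatted spindle and slid down over it until it lies flat on the base plate, its nose over the nose of the plate. Leave the screwdriver and the tape roll where they lie.

Things in the scene. Friction and masses are not known exactly. Their poses are not given: they have to be found in the camera images.
- fuse_carton: Larger yellow-brown carton, the bigger of the two boxes, closed and rigid, 48 (its x) x 68 (its y) x 34 mm high, 120 g. Origin at the centre of its underside, z up.
- small_box: Small plain blue box, closed and rigid, 24 (its x) x 36 (its y) x 22 mm high, 60 g. Origin at the centre of its underside, z up.
- capacitor: Black electrolytic capacitor can, an upright cylinder 18 mm in diameter, 31 mm high, 40 g. Origin at the centre of its underside, z up along its axis.
- cam: Brass cam: disc 12 mm thick, 54 mm in diameter, with a rounded nose reaching 42 mm from the axis along its +x; on it a square hub 34 x 34 mm (sides along x, y), top 30 mm above the underside. D bore right through: 23 mm diameter, flat on the nose (+x) side 4.5 mm from the axis. Origin on the axis at the underside, z up. Lies hub up, as it must on the spindle. 120 g.
- large_tray: Grey open rectangular tray, fixed to the table, inside 62 (its x) x 82 (its y) mm, walls 4 mm thick, rim 10 mm above the table, inner floor 3 mm above the table. For the larger carton, 48 mm side along x (either way round). Origin at the centre of its underside.
- small_tray: Smaller grey open rectangular tray, fixed, inside 38 (its x) x 50 (its y) mm, walls 4 mm thick, rim 10 mm above the table, inner floor 3 mm above the table. For the small blue box, 24 mm side along x (either way round). Origin at the centre of its underside.
- round_cup: Grey round shallow cup, fixed, inner diameter 34 mm, outer 41 mm with a foot 54 mm wide, rim 14 mm above the table, inner floor 3 mm above the table. For the capacitor. Origin at the centre of its underside.
- spindle: Fixed dark steel plate 8 mm thick, the cam's outline 2 mm larger all round, nose along its +x, with an upright spindle 20 mm in diameter, flat on the +x side 3 mm from the axis; full size to 31 mm above the table, then tapering to 40 % at its top at 45 mm. The cam has 1.5 mm play; home, its underside is 8 mm above the table. Origin on the spindle axis at the table, z up.
- tape_roll: Bystander: black roll of tape, 62 mm in diameter, 19 mm high, lying flat behind the work, below the front edge of the wooden shelf board (its underside is 0.45 m above the table: keep the wrist clear of it). Origin at the centre of its underside. Not to be moved.
- screwdriver: Bystander: red-handled screwdriver, 18 x 134 x 18 mm, lying at the left behind the work. Origin at the middle of its underside. Not to be moved.

How it is judged (in metres and radians):
At the end, for the whole second after the job is handed in: Carton in large tray, small box in small tray, capacitor in round cup: on its floor within 3 mm, within 12 mm of its centre. Cam on the base plate within 3 mm, within 6 mm of the axis, noses within 0.45 rad. All level or upright within 0.12 rad and at rest (horizontal distance between fuse_carton and large_tray below 0.012 m and z of fuse_carton in the frame of large_tray between 0.0005 and 0.006 m and angle between each of fuse_carton, small_box, capacitor, cam's own z axis and vertical below 0.12 rad and linear speed of each of fuse_carton, small_box, capacitor, cam below 0.01 m/s and horizontal distance between small_box and small_tray below 0.012 m and z of small_box in the frame of small_tray between 0.0005 and 0.006 m and horizontal distance between capacitor and round_cup below 0.012 m and z of capacitor in the frame of round_cup between 0.0005 and 0.006 m and horizontal distance between cam and spindle below 0.006 m and z of cam in the frame of spindle between 0.005 and 0.011 m and angle between the x axis of cam and the x axis of spindle, either way round below 0.45 rad); the robot touches nothing.
It fails at once if the screwdriver is moved by more than 30 mm (distance of screwdriver from where it was at the start of the episode above 0.03 m).
It fails at once if the tape roll is moved by more than 30 mm (distance of tape_roll from where it was at the start of the episode above 0.03 m).
It also fails if it takes over 93 s, if anything falls off the work surface, if the arm or the gripper's body presses on something with over 40 N, if the wrist force passes 120 N, or if a joint passes its speed limit or range.

### The arm

A 7-joint arm with a two-finger parallel gripper is mounted at the origin on a cart in front of the work surface, level with it; the furniture and walls round the work are solid. World frame = base frame: x ahead of the robot, y to its left, z up, the work surface at z = 0. Lengths are in mm, angles in degrees, forces in N, time in s.
With the tool pointing down it reaches from about 400 to 850 mm from the base axis. Payload 10.4 kg.
Tool frame: the origin (TCP) lies midway between the tips of the shut fingers; the grasp point (between the pads) lies 19 mm behind it; x points along the fingers, z is the direction in which the jaws open and shut, and the axes are right-handed (so a half turn about x gives the same grasp; the last joint's range is limited). The gripper opens to 87 mm and grips with 3 to 60 N. Pads are 19 mm wide; open, the fingers measure 117 mm over their backs; the gripper's body (75 mm by 190 mm) begins 51 mm behind the grasp point.
Start: joints at [74.336, 19.034, -3.707, 83.658, 1.238, 77.344, -5.071], TCP at [155.133, -605.463, 222.576] pointing down, gripper open.
Joint ranges: [-148.97, 148.97], [-28.65, 121.19], [-84.17, 76.75], [9.2, 138.47], [-72.65, 252.65], [3.7, 117.97], [-149.18, 149.18]. Speed limits (degrees/s): [127.2, 127.2, 159.86, 159.86, 180, 180, 180].

### API

Orientations are given as a 3x3 rotation matrix whose columns are the frame's x, y, z axes.
In Python, from cell import manip gives the robot as it stands. The module is installed in compiled form; this text tells all that it offers. Calls block until the motion is done:
- manip.movep(position, orientation): joint-space move of the TCP to a pose.
- manip.servo_line(position, ori=None, max_speed=150, force_limit=None): straight line of the TCP; ori=None keeps the orientation; max_speed is the mean speed in mm/s. With force_limit (N) it stops when the force on the tool has changed by that much, and returns True; else False.
- manip.set_joints(angles): joint-space move.
- manip.release() and manip.close_gripper(f_grip=None): open the fingers fully, or close them until they stop; f_grip is the grip in N (None keeps the last).
- manip.sleep(seconds).
- manip.solve_ik(position, orientation): joint angles nearest the present ones, or None.
- manip.read_camera(name): name is "scene" or "top" or "wrist"; returns the picture (420x560x3 uint8, red, green, blue); there is no depth.
- manip.camera_model(name): a dict with "camera_matrix" (3x3 intrinsics, pixels), "R" (3x3) and "t" (3): a world point X has camera coordinates R X + t. Camera axes: x right, y down, z forward; pixel columns grow to the right and rows downward; lengths in mm; the calibration is good to about 2 mm. A picture is of the moment at which its call begins: read the wrist's pose just before it. camera_model takes no time and is no camera call; for the wrist camera it gives the pose at the moment of the call.
A pose or a line that the arm cannot do raises manip.IKError and nothing moves.
- manip.finish_job(): hands the job in, once; it reports no verdict.
Readings, each from a call of its own:
- manip.read_time_s(): time.
- manip.read_joint_positions(): joint angles.
- manip.read_joint_vel(): joint speeds.
- manip.read_joint_torque(): joint torques, N m.
- manip.read_ee_pos(): TCP position.
- manip.read_eef_rot(): TCP orientation.
- manip.read_ft_force(): force on the tool from outside, world axes, zero at the start.
- manip.read_torque(): the same for the moment, N m.
- manip.read_gripper_width(): finger opening in mm.
Only numpy, scipy, OpenCV 4.12 (cv2) and the standard library are available. Lean on these libraries where they do the work, as an engineer would, in place of code of your own. Each camera call takes 0.05 s, during which the arm holds its last target. There are 200 camera calls.

## Working session

There is one attempt and no reset: what is moved stays moved. The work goes in short steps, each a Python script; the robot and the scene stay as the last script left them, time stands still between calls to the robot, and variables do not carry over. Pictures are saved under pics/ and viewed, about 12 in all and at most 16, crops included, and the job is handed in when it is done.

```bash
mkdir -p pics; python3 - <<'E'
from cell import manip as m
import cv2
for n in ("scene","top"):
    c=m.camera_model(n); print(n,c["camera_matrix"].round(1).tolist(),(-c["R"].T@c["t"]).round(0),c["R"].round(3).tolist())
    cv2.imwrite(f"pics/{n}0.png",m.read_camera(n)[:,:,::-1])
print(m.read_time_s(),m.read_eef_rot().round(3).tolist(),m.read_gripper_width())
c=m.camera_model("wrist");print(c["camera_matrix"].round(1).tolist(),(-c["R"].T@c["t"]).round(0),c["R"].round(3).tolist())
E
```

```text
scene [[384.2, 0.0, 279.5], [0.0, 384.2, 206.7], [0.0, 0.0, 1.0]] [-249. -492.  476.] [[0.598, -0.801, -0.006], [-0.345, -0.25, -0.905], [0.723, 0.543, -0.426]]
top [[504.5, 0.0, 277.6], [0.0, 504.5, 218.9], [0.0, 0.0, 1.0]] [ 361.   91. 1278.] [[-0.005, -1.0, 0.007], [-0.995, 0.004, -0.103], [0.103, -0.008, -0.995]]
0.1 [[-0.0, 0.969, 0.248], [0.001, 0.248, -0.969], [-1.0, -0.0, -0.001]] 87.06789142785146
[[373.1, 0.0, 283.8], [0.0, 373.1, 205.1], [0.0, 0.0, 1.0]] [ 234. -584.  384.] [[0.247, -0.969, -0.002], [-0.925, -0.236, 0.298], [-0.289, -0.072, -0.955]]
```

View pics/top0.png

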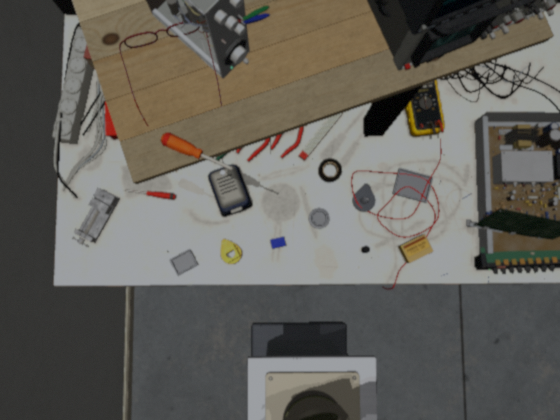

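View pics/scene0.png

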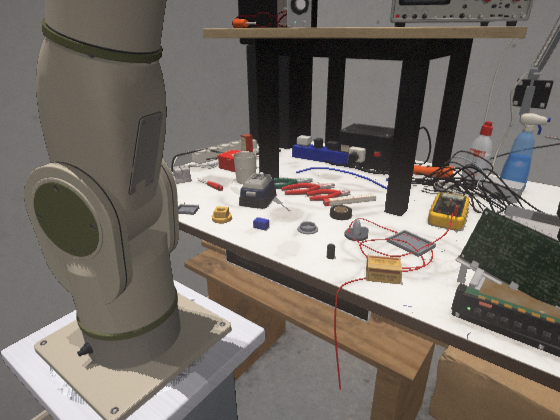

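Top view: carton (415,249), capacitor (365,249), blue box (278,242), cam (231,251), small tray (184,262), cup (319,217), spindle (364,197), large tray (412,184), tape roll (330,170). The screwdriver is at (150,193). Next I get rough positions and closer wrist views.

```bash
cat > h.py <<'E'
from cell import manip as m
import numpy as np, cv2
def ray(c,px,z):
    d=c["R"].T@np.linalg.inv(c["camera_matrix"])@np.array([px[0],px[1],1.]); o=-c["R"].T@c["t"]
    return (o+d*(z-o[2])/d[2])[:2]
def rot(a):  # tool down, jaw axis (tool z) at angle a (deg) in the xy plane
    a=np.radians(a); z=np.array([np.cos(a),np.sin(a),0]); x=np.array([0,0,-1.])
    return np.stack([x,np.cross(z,x),z],1)
def snap(name,f):
    c=m.camera_model(name); im=m.read_camera(name); cv2.imwrite(f"pics/{f}.png",im[:,:,::-1]); np.savez(f"pics/{f}.npz",**c); return c,im
E
python3 - <<'E'
from h import *
c=m.camera_model("top")
for n,p,z in [("carton",(415,249),34),("cap",(365,249),31),("box",(278,242),22),("cam",(231,251),12),("st",(184,262),8),("cup",(319,217),10),("sp",(364,199),8),("lt",(412,184),8),("tape",(330,170),19)]: print(n,ray(c,p,z).round())
# camera looks along tool -> yaw -75 equivalent at start: tool z=(.248,-.969)
R=rot(-90)
for i,y in enumerate((-190,40,230)):
    m.movep([400 if i<2 else 400,y,260],R); m.sleep(.2)
    c,im=snap("wrist",f"w{i}"); print((-c["R"].T@c["t"]).round(),m.read_ee_pos().round(1), m.read_time_s())
E
```

```text
carton [ 414. -257.]
cap [ 414. -134.]
box [433.  81.]
cam [412. 199.]
st [385. 317.]
cup [497. -23.]
sp [ 542. -139.]
lt [ 581. -262.]
tape [616. -52.]
[ 481. -190.  422.] [ 399.9 -190.4  259.9] 2.1083
[482.  39. 422.] [400.2  39.1 259.9] 3.275
[482. 229. 422.] [400.4 228.9 259.9] 4.3083
```

View pics/w0.png

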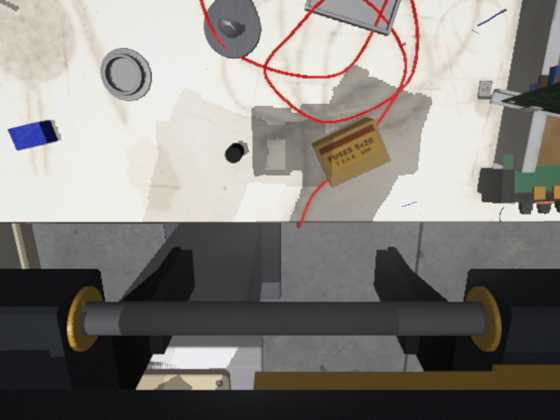

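View pics/w1.png

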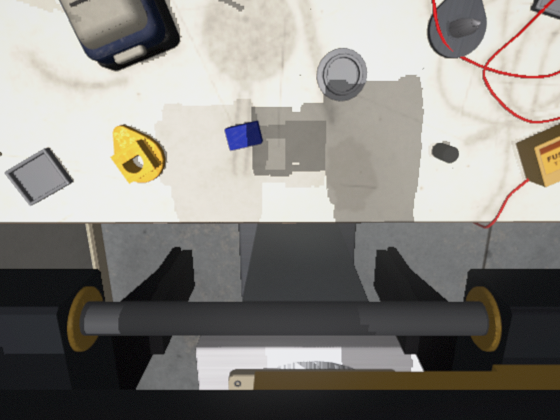

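View pics/w2.png

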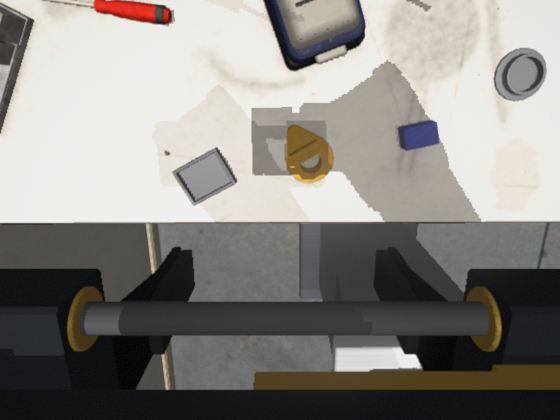

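The wrist views show carton, capacitor, cup and part of the spindle (w0: 350,150 / 235,152 / 126,74 / 232,25), the blue box (w1: 243,136), and the cam and small tray (w2: 308,152 / 205,176). One more view is needed for the spindle and large tray.

```bash
python3 - <<'E'
from h import *
m.movep([540,-190,260],rot(-90)); m.sleep(.2)
c,im=snap("wrist","w3"); print((-c["R"].T@c["t"]).round(), m.read_time_s())
def crop(f,x,y,w,h,s): 
    return cv2.resize(cv2.imread(f"pics/{f}.png")[y:y+h,x:x+w],None,fx=s,fy=s,interpolation=cv2.INTER_CUBIC)
A=np.hstack([crop("w2",260,105,100,100,4),crop("w1",90,105,100,100,4)])
cv2.imwrite("pics/cam.png",A)
E
```

```text
[ 621. -188.  422.] 6.1833
```

View pics/w3.png

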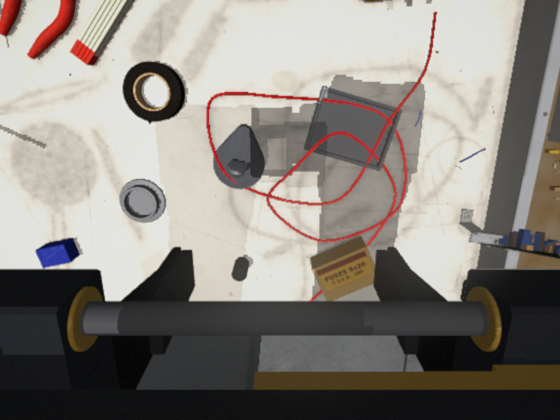

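View pics/cam.png

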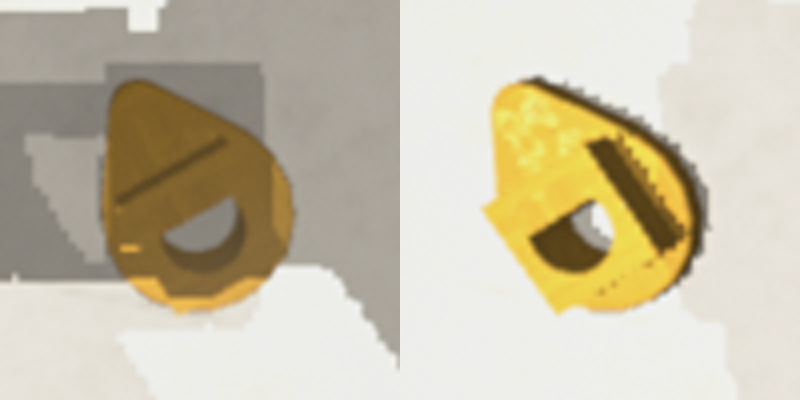

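w3 shows the spindle at about (239,160) with its nose up, the large tray (352,127), cup (142,200) and tape (154,90). The cam crops show the D flat and hub edges clearly. Next I segment everything and draw the results in one overlay.

```bash
cat > seg.py <<'E'
from h import *
def load(f): return dict(np.load(f"pics/{f}.npz")), cv2.imread(f"pics/{f}.png")
def blob(im,mask,roi):
    x,y,w,h=roi; k=np.zeros_like(mask); k[y:y+h,x:x+w]=mask[y:y+h,x:x+w]
    k=cv2.morphologyEx(k,cv2.MORPH_CLOSE,np.ones((5,5))); k=cv2.morphologyEx(k,cv2.MORPH_OPEN,np.ones((3,3)))
    cs,_=cv2.findContours(k,cv2.RETR_EXTERNAL,cv2.CHAIN_APPROX_NONE); return max(cs,key=cv2.contourArea)
def wrect(c,cnt,z):  # min-area rectangle in world coordinates at height z: centre, sides, angle of long side
    P=np.array([ray(c,p,z) for p in cnt[:,0]],np.float32); (ctr,s,a)=cv2.minAreaRect(P)
    if s[0]<s[1]: a+=90; s=s[::-1]
    return np.round(ctr,1),np.round(s,1),round((a+90)%180-90,1)
def masks(im):
    hsv=cv2.cvtColor(im,cv2.COLOR_BGR2HSV); H,S,V=[hsv[:,:,i].astype(int) for i in range(3)]
    u=lambda b:(b*255).astype(np.uint8)
    return dict(yel=u((H>8)&(H<35)&(S>110)&(V>60)),blue=u((H>105)&(H<135)&(S>110)),dark=u((V<60)),grey=u((V<128)))
E
python3 - <<'E'
from seg import *
J=[("carton","w0","yel",(300,105,100,90),17),("cap","w0","dark",(215,130,40,40),15),("box","w1","blue",(215,110,60,50),11),("box","w0","blue",(0,110,65,50),11),
("st","w1","grey",(0,140,80,70),5),("st","w2","grey",(165,140,80,70),5),("cup","w1","grey",(310,40,65,65),7),("cup","w3","grey",(110,170,62,58),7),("lt","w3","grey",(300,82,105,92),5),("cam","w2","yel",(270,110,80,80),8),("sp","w3","grey",(205,118,65,75),8)]
ov={}
for n,f,k,roi,z in J:
    c,im=load(f); cnt=blob(im,masks(im)[k],roi); print(n,f,*wrect(c,cnt,z))
    o=ov.setdefault(f,im.copy()); cv2.drawContours(o,[cnt],-1,(0,255,0),1)
g=lambda f,x,y,w,h:cv2.resize(ov.get(f,load(f)[1])[y:y+h,x:x+w],(266,200),interpolation=cv2.INTER_CUBIC)
raw=load("w3")[1]
M=np.vstack([np.hstack([g("w0",290,105,120,90),g("w0",205,120,80,60),g("w1",205,105,80,60)]),
 np.hstack([g("w1",0,140,80,60),g("w2",165,140,80,60),g("w1",300,45,80,60)]),
 np.hstack([g("w3",295,82,120,90),g("w3",195,112,107,80),cv2.resize(raw[112:192,195:302],(266,200),interpolation=cv2.INTER_CUBIC)])])
cv2.imwrite("pics/ov.png",M)
for f,p,q in [("w2",(300.5,164.25),(319.25,154.25)),("w1",(122.5,164.5),(139.5,155))]:
    c,_=load(f); P,Q=ray(c,p,30),ray(c,q,30); d=Q-P; nrm=np.array([-d[1],d[0]])/np.hypot(*d); nrm*=np.sign(nrm[0])
    print("cam flat",np.hypot(*d),"yaw",np.degrees(np.arctan2(nrm[1],nrm[0])),"axis",(P+Q)/2-4.5*nrm)
E
```

```text
carton w0 [ 415.5 -262.7] [70.3 53.1] -64.5
cap w0 [ 414.5 -136.4] [21.4 16. ] -46.4
box w1 [433.1  83.8] [36.9 24.3] -76.9
box w0 [433.9  84.3] [47.5 23.1] -77.7
st w1 [398.3 297. ] [45.1 12.6] 27.0
st w2 [388.  319.5] [58.6 43.3] -60.8
cup w1 [480.4 -24.4] [41.  22.1] -84.2
cup w3 [497.5 -25.5] [50.4 42.2] -66.1
lt w3 [ 572.4 -258.8] [108.7  93.1] 81.3
cam w2 [412.  200.9] [63.8 51.7] -0.1
sp w3 [ 552.1 -140.8] [78.7 62.1] -0.7
cam flat 22.373251174979792 yaw 28.330816810222238 axis [406.271837   199.48606397]
cam flat 21.803965309957285 yaw 27.605413525527062 axis [406.04522646 199.6628868 ]
```

View pics/ov.png

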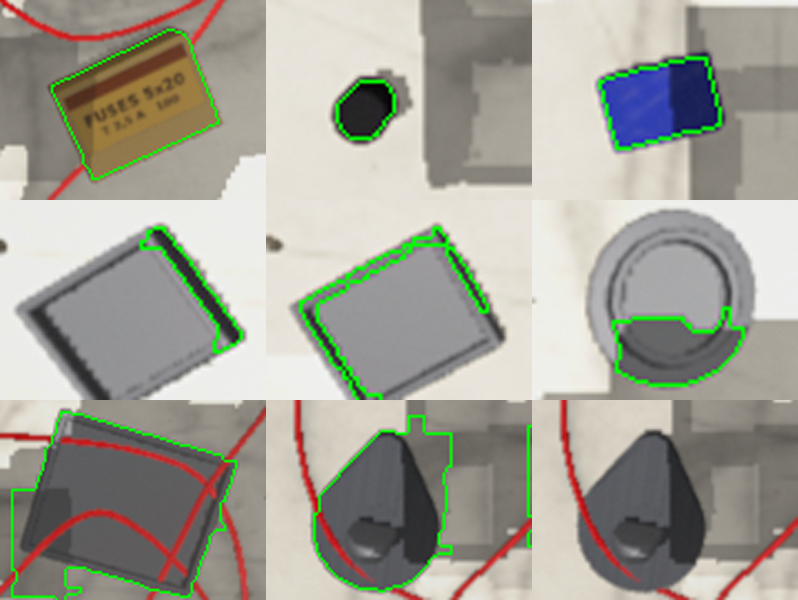

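The carton, capacitor and blue box contours are clean. The grey holders are confused with shadows, so I read their edges by eye. I take one closer look at the spindle, where precision matters most.

```bash
python3 - <<'E'
from seg import *
c,_=load("w3"); K=[ray(c,(295+x/2.217,82+(y-400)/2.217),8) for x,y in [(63,412),(237,460),(187,595),(22,548)]]
K=np.array(K); e=np.roll(K,-1,0)-K; print("lt",K.mean(0),np.hypot(*e.T),np.degrees(np.arctan2(e[:,1],e[:,0])))
c,_=load("w1"); print("cup",ray(c,(342.1,72.1),10), "st", end=" ")
c,_=load("w3"); print("sp plate",ray(c,(239.2,162.7),6))
m.movep([505,-160,150],rot(-90)); m.sleep(.2)
c,im=snap("wrist","w4")
cv2.imwrite("pics/w4c.png",cv2.resize(im[60:240,150:390,::-1],None,fx=3.3,fy=3.3,interpolation=cv2.INTER_CUBIC)); print((-c["R"].T@c["t"]).round())
E
```

```text
lt [ 578.82480053 -263.46796208] [88.08783898 69.44654613 87.85692433 67.58821641] [-104.61832568  163.94945852   74.17318143  -15.87755132]
cup [497.66309508 -21.38042465] st sp plate [ 541.80460265 -137.95196618]
[ 587. -160.  314.]
```

View pics/w4c.png

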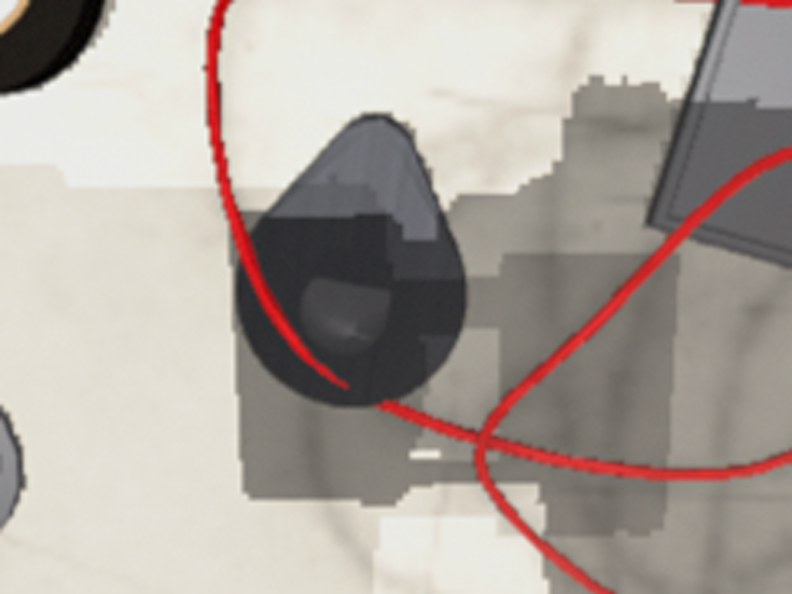

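From the close view, the plate disc is centred at about (351,292) in crop pixels and the nose tip is at (380,113). The spindle flat runs (305,278) to (388,290), so yaw is about -9°. I begin with the carton.

```bash
cat >> h.py <<'E'
def go(x,y,z,a): m.movep([x,y,z],rot(a))
def pick(x,y,a,z,f=25,up=90):
    m.release(); go(x,y,up+20,a); hit=m.servo_line([x,y,z],force_limit=15); 
    m.close_gripper(f); w=m.read_gripper_width(); m.servo_line([x,y,up]); print("pick hit",hit,"w",round(w,1),"lifted w",round(m.read_gripper_width(),1),"t",m.read_time_s())
def place(x,y,a,z,up=90):
    go(x,y,up,a); m.servo_line([x,y,z+12]); hit=m.servo_line([x,y,z-2],max_speed=30,force_limit=8); print("place hit",hit,"z",m.read_ee_pos().round(1))
    m.release(); m.servo_line([x,y,up+20]); print("t",m.read_time_s())
E
python3 - <<'E'
from h import *
c=dict(np.load("pics/w4.npz")); f=lambda x,y,z:ray(c,(150+x/3.3,60+y/3.3),z)
A=f(351,292,8);N=f(380,113,8);P,Q=f(305,278,40),f(388,290,40);print("spindle",A,"nose",N-A,np.hypot(*(N-A)),np.degrees(np.arctan2(*(N-A)[::-1])),"flat",np.degrees(np.arctan2(*(P-Q)[::-1]))-90)
print([m.solve_ik(p,rot(a)) for p,a in [([415.5,-262.7,110],25.5),([578.8,-263.5,90],-15.7)]])
pick(415.5,-262.7,25.5,12)
place(578.8,-263.5,-15.7,15)
E
```

```text
spindle [ 541.4520367  -137.56934022] nose [42.63094558 -7.92220128] 43.360797896797486 -10.527313466140525 flat -8.354044360108787
[array([ 86.47907569,  20.49257507, -67.6939106 , 108.71132943,
        20.98131996,  64.76366483,  36.34522737]), array([ 60.18007297,  38.06066714, -56.03285794,  88.33717193,
        32.68047666,  71.24910032, -16.62112359])]
pick hit False w 47.8 lifted w 47.6 t 11.2833
place hit True z [ 579.  -263.7   14.7]
t 14.8333
```

```bash
python3 - <<'E'
from h import *
pick(414.5,-136.4,-60,13); place(497.6,-23.5,-60,16)
pick(433.5,84,12.7,10); place(388,319.5,29.2,13)
E
```

```text
pick hit False w 17.3 lifted w 17.1 t 18.4917
place hit True z [497.9 -23.7  15.7]
t 22.2083
pick hit False w 23.9 lifted w 23.6 t 25.9333
place hit True z [388.3 319.5  12.6]
t 29.9333
```

```bash
python3 - <<'E'
from h import *
x,y=406.2,199.6
m.release(); go(x,y,90,28); print(m.servo_line([x,y,14],force_limit=15)); m.close_gripper(10); print("w1",m.read_gripper_width()); m.release()
m.servo_line([x,y,45]); 
m.movep([x,y,45],rot(-62)); print(m.servo_line([x,y,14],force_limit=15)); m.close_gripper(40); print("w2",m.read_gripper_width())
m.servo_line([x,y,95]); print(m.read_gripper_width())
go(541.5,-137.6,95,-99.4); m.servo_line([541.5,-137.6,62]); m.sleep(.3)
hit=m.servo_line([541.5,-137.6,21],max_speed=25,force_limit=15); print("hit",hit,m.read_ee_pos().round(1),m.read_ft_force().round(1),m.read_torque().round(2),m.read_gripper_width(),m.read_time_s())
s,_=snap("scene","s1")
im=cv2.imread("pics/s1.png")[170:290,280:440]; cv2.imwrite("pics/s1c.png",cv2.resize(im,None,fx=5,fy=5,interpolation=cv2.INTER_CUBIC))
E
```

```text
False
w1 34.1669875240041
False
w2 33.66251764942359
33.58626072170368
hit True [ 541.4 -137.6   22. ] [-0.8  0.2  5.8] [0.08 0.17 0.05] 33.617649559036394 40.5583
```

View pics/s1c.png

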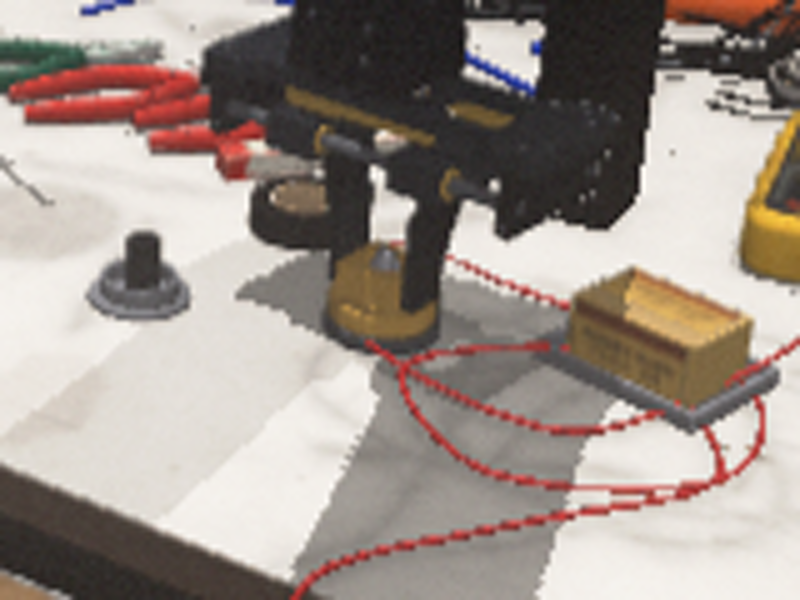

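The cam is home: contact came at TCP z = 22.0, which puts its underside at 8 mm, and the spindle tip shows through the bore at (385,258). I release, back off, and check everything from above.

```bash
python3 - <<'E'
from h import *
m.release(); m.servo_line([541.5,-137.6,110])
go(430,-150,260,-90); m.sleep(.3); snap("wrist","f0")
go(400,200,260,-90); m.sleep(.3); snap("wrist","f1"); print(m.read_ft_force().round(1),m.read_time_s())
a=cv2.imread("pics/f0.png")[:220]; b=cv2.imread("pics/f1.png")[:220]
cv2.imwrite("pics/f.png",cv2.resize(np.vstack([a,b]),None,fx=1.35,fy=1.35,interpolation=cv2.INTER_CUBIC))
E
```

```text
[ 0.4  0.3 -0.3] 45.2583
```

View pics/f.png

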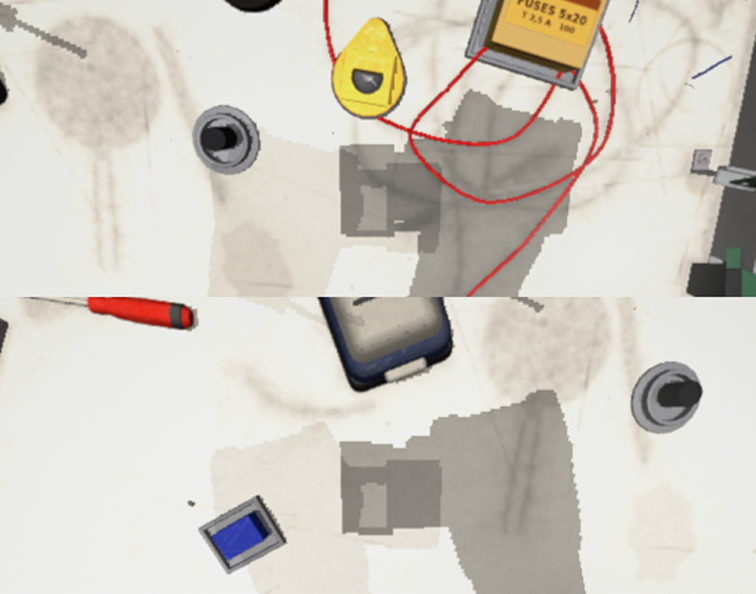

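The overlay shows all four parts seated. The cam nose lies over the plate nose (375,20), the carton is in its tray (545,30), the box is in its tray (243,535), and the capacitor is in the cup (225,140). I run one numeric check, then hand in.

```bash
python3 - <<'E'
from seg import *
for n,f,k,roi,z in [("box","f1","blue",(145,140,70,70),14),("cap","f0","dark",(140,75,55,55),18),("cap","f1","dark",(465,40,60,60),18)]:
    c,im=load(f); print(n,*wrect(c,blob(im,masks(im)[k],roi),z))
# tray outer corners read from the mosaic (scale 1.35, second strip offset 220 rows)
c,_=load("f1"); K=np.array([ray(c,(x/1.35,y/1.35-220),8) for x,y in [(199,533),(258,496),(287,540),(230,573)]]); print("st",K.mean(0))
m.finish_job()
E
```

```text
box [387.6 319.2] [43.2 24.1] -60.8
cap [495.9 -21.4] [27.4 21.3] 86.5
cap [498.8 -23.5] [31.2 19.9] 86.7
st [385.90808954 318.14015915]
the job is handed in; nothing more can be done
```

I placed all four parts in their holders and handed the job in after about 45 s of robot time, out of the 93 s allowed. The hand-in gives no verdict.

| Part | What my last checks showed |
|---|---|
| Carton | In the large tray. It touched the floor at the expected height, to within 0.3 mm. I only looked at its final position in the pictures and did not measure it. |
| Small box | In the small tray, measured about 2 mm from the tray centre (limit 12 mm). |
| Capacitor | Upright in the round cup, about 2 mm from the cup centre. Two views of it disagreed by about 3 mm, still well inside the 12 mm limit. |
| Cam | I centred it by gripping it both ways, turned it to about -9.4° to match the spindle, and slid it down. Contact came with its underside at 8 mm, as required. The picture shows its nose over the plate's nose; I did not measure the final angle. |

**Disagreement:** the two estimates of the spindle's angle were -10.5° and -8.4°. I used the middle value, and the limit is 0.45 rad (about 26°).

I moved nothing near the screwdriver or the tape roll. I did not measure their positions again at the end. The gripper was clear of everything, with almost no force reading at the wrist.

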